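# Line up the flower-press weights by size

## Robot

A 6-joint arm with a two-finger parallel gripper is mounted at the origin on the work surface. World frame = base frame: x ahead of the robot, y to its left, z up, the work surface at z = 0. Lengths are in mm, angles in rad, forces in N, time in s.
With the tool pointing down it reaches from about 350 to 725 mm from the base axis. Payload 4.3 kg.
Tool frame: the origin (TCP) lies between the finger pads; the fingertips stand 17 mm ahead of it and the grasp point (between the pads) lies 2 mm behind it (robot.tcp_to_tips is the distance from the TCP to the fingertips, in mm); z points along the fingers, y is the line along which they close (so a half turn about z gives the same grasp; the last joint's range is limited). The gripper opens to 85 mm and grips with 20 to 120 N. Pads are 22 mm wide; open, the fingers measure 114 mm over their backs; the gripper's body (76 mm by 85 mm) begins 54 mm behind the grasp point. The pads swing forward as they close: fully open they stand 13 mm farther back than shut.
Start: joints at [1.163, 0.377, 0.081, 1.274, 0, 1.46], TCP at [168.721, 549.725, 248.329] pointing down, gripper open.
Joint ranges: [-2.72, 2.72], [-0.84, 1.66], [-1.02, 1.22], [-1.77, 2.12], [-1.37, 1.28], [-3.14, 3.14]. Speed limits (rad/s): [2.57, 2.57, 3.14, 3.14, 3.14, 3.14].

## Interface

Orientations are given as a 3x3 rotation matrix whose columns are the frame's x, y, z axes.
In Python, from workcell import robot gives the robot as it stands. The module is installed in compiled form; this text tells all that it offers.
- The arm moves only by the shell command python3 -m inch 'ROWS' [FORCE]. ROWS is JSON, a list of rows, each a list of 3 entries, a list of its own where there are three numbers: the shift along the tool's x, y, z in cm, then the turn about the tool's z in degrees, then the finger opening in cm, from 0 to 8.54. A call has exactly 10 rows; each row is the pose to reach, as a shift and turn from the pose commanded when the call began, along the tool's axes at that moment; what a row does not reach only later rows make up. A row lasts 1/8 s, in which the tool goes at most 62.5 mm and 10.7 degrees, less where a joint would pass 70% of its speed; a pose out of reach is approached as far as the arm can. A call with a gripper value outside its range is refused whole. The fingers move at their own pace and stop on an object; FORCE is the grip in N (left out, the last holds). Time passes only in rows, so rows that repeat a pose let the fingers close, or fill a call up. It gives the time, the measured TCP pose, the force, the opening and the grip force at its end, in the units of the state.
- robot.state(): the state, without advancing time (a new reading comes with each control period).
- robot.snapshot(name): name is "side" or "top" or "wrist"; returns a dict with "frame" (480x640x3 uint8, red, green, blue), "vfov" (degrees; the focal length in pixels is half the picture's height over the tangent of half this angle, whatever the lens; pixels are square), "cx", "cy" (the principal point, pixels), "xyz" and "orientation" of the camera in the world; the wrist camera has in their place "hand_eye" (4x4, takes a point from camera to tool coordinates, whose origin is the TCP and whose axes are the flange's). Camera axes: x right, y down, z forward; pixel columns grow to the right and rows downward; lengths in mm; the calibration is good to about 2 mm. A picture is of the moment at which its call begins: read the wrist's pose just before it. There is no depth.
- robot.sign_off(): hands the job in; it is judged then, once.
The state is a dict: "time": time; "qpos": joint angles; "joint_vel": joint speeds; "joint_efforts": joint torques, N m; "tool_pos": TCP position; "tcp_rot": TCP orientation; "ft_force": force on the tool from outside, world axes, zero at the start; "ft_torque": the same for the moment, N m; "width": finger opening in mm; "finger_force": force on a finger pad.
Only numpy, scipy, OpenCV 4.12 (cv2) and the standard library are available. Lean on these libraries where they do the work, as an engineer would, in place of code of your own. Each camera call takes 0.05 s, during which the arm holds its last target. There are 200 camera calls.

## Task

The pressing is done: put the four steel press weights away on the cork pads of the plywood board, one upright in the middle of each pad, lined up in order of size with the smallest at the end next to the white paste bowl and the largest at the end next to the saucer. Set each weight down without dropping it, and leave the bowl and the saucer where they stand.

Things in the scene. Friction and masses are not known exactly. Their poses are not given: they have to be found in the camera images.
- weight_small: The smallest of four press weights, loose, about 110 g (varies by some 15 %): an upright steel cylinder 28 mm in diameter and 20 mm high, then a brass neck 12 mm thick and 9 mm long, then a dark wooden knob 20 mm across and 15 mm high (total height 44 mm). Origin: centre of its underside; z up along its axis. Starts standing on the table, nearer the robot than the board.
- weight_medium: The second smallest of four press weights, loose, about 250 g (varies by some 15 %): an upright steel cylinder 38 mm in diameter and 26 mm high, then a brass neck 12 mm thick and 9 mm long, then a dark wooden knob 20 mm across and 15 mm high (total height 50 mm). Origin: centre of its underside; z up along its axis. Starts standing on the table, nearer the robot than the board.
- weight_large: The second largest of four press weights, loose, about 460 g (varies by some 15 %): an upright steel cylinder 48 mm in diameter and 32 mm high, then a brass neck 12 mm thick and 9 mm long, then a dark wooden knob 20 mm across and 15 mm high (total height 56 mm). Origin: centre of its underside; z up along its axis. Starts standing on the table, nearer the robot than the board.
- weight_largest: The largest of four press weights, loose, about 780 g (varies by some 15 %): an upright steel cylinder 58 mm in diameter and 38 mm high, then a brass neck 12 mm thick and 9 mm long, then a dark wooden knob 20 mm across and 15 mm high (total height 62 mm). Origin: centre of its underside; z up along its axis. Starts standing on the table, nearer the robot than the board.
- pad_a: Fixed round cork pad, 66 mm across, 4 mm thick, at the left-hand end (+y) seen from the robot, of four in a row about 80 mm apart along a fixed plywood board (100 by 330 mm, top 18 mm above the table). Origin: centre of its underside, on the board; its upper face is 4 mm above that. y runs along the row to the left, x across it, away from the robot.
- pad_b: Fixed round cork pad, 66 mm across, 4 mm thick, second from the left-hand end, of four in a row about 80 mm apart along a fixed plywood board (100 by 330 mm, top 18 mm above the table). Origin: centre of its underside, on the board; its upper face is 4 mm above that. y runs along the row to the left, x across it, away from the robot.
- pad_c: Fixed round cork pad, 66 mm across, 4 mm thick, second from the right-hand end, of four in a row about 80 mm apart along a fixed plywood board (100 by 330 mm, top 18 mm above the table). Origin: centre of its underside, on the board; its upper face is 4 mm above that. y runs along the row to the left, x across it, away from the robot.
- pad_d: Fixed round cork pad, 66 mm across, 4 mm thick, at the right-hand end (-y) seen from the robot, of four in a row about 80 mm apart along a fixed plywood board (100 by 330 mm, top 18 mm above the table). Origin: centre of its underside, on the board; its upper face is 4 mm above that. y runs along the row to the left, x across it, away from the robot.
- bowl: White ceramic paste bowl, open, 120 mm across the rim, 70 mm high, loose; it stands on the table at one end of the row of pads, sometimes the left, sometimes the right: its end is where the smallest weight belongs. Not to be moved. Origin: centre of its underside.
- saucer: Reddish-brown earthenware saucer, 110 mm across, 16 mm high, loose; it stands on the table at the other end of the row. Not to be moved. Origin: centre of its underside.
There are look-alikes about, which are no part of the job. What is shaped like the weight_small but blue is not meant.

How it is judged:
By the outcome, as a careful person would: the job done as asked, in the order asked, and still so for the second after the job is handed in, with the robot touching nothing.
It also fails if it takes over 99 s, if anything falls off the work surface, if the arm or the gripper's body presses on something with over 40 N, if the wrist force passes 120 N, or if a joint passes its speed limit or range.

## Working session

There is one attempt and no reset: what is moved stays moved. The work goes in short steps, Python scripts to look and compute and a shell command to move; the robot and the scene stay as the last step left them, time stands still between calls to the robot, and variables do not carry over. Pictures are saved under pics/ and viewed, at most 14 in all, crops included, and the job is handed in when it is done.

```bash
mkdir -p pics; cat > h.py <<'E'
import numpy as np,cv2
from workcell import robot
def cam(name):
    st=robot.state(); s=robot.snapshot(name)
    f=240/np.tan(np.radians(s["vfov"])/2)
    if name=="wrist":
        T=np.eye(4);T[:3,:3]=st["tcp_rot"];T[:3,3]=st["tool_pos"]
        T=T@np.array(s["hand_eye"]);R,t=T[:3,:3],T[:3,3]
    else: R,t=np.array(s["orientation"]),np.array(s["xyz"])
    return s["frame"],f,s["cx"],s["cy"],R,t
def save(name,fn):
    c=cam(name);cv2.imwrite("pics/"+fn+".png",c[0][:,:,::-1])
    np.savez("pics/"+fn+".npz",f=c[1],cx=c[2],cy=c[3],R=c[4],t=c[5]);return c
def pt(fn,u,v,z):
    d=np.load("pics/"+fn+".npz");r=d["R"]@np.array([(u-d["cx"])/d["f"],(v-d["cy"])/d["f"],1])
    return d["t"]+r*(z-d["t"][2])/r[2]
def px(fn,p):
    d=np.load("pics/"+fn+".npz");q=d["R"].T@(np.array(p)-d["t"]);return q[:2]/q[2]*d["f"]+[d["cx"],d["cy"]]
E
python3 - <<'E'
from h import *
for n in("top","side"):
    c=save(n,n+"1");print(n,c[1:],)
s=robot.state();print(s["time"],s["tcp_rot"],s["width"])
E
```

```text
top (np.float64(446.75112671427837), 315.9693383397077, 244.01719762994193, array([[-0.01836786, -0.97269698,  0.23135085],
       [-0.99981576,  0.01657898, -0.00967427],
       [ 0.00557457, -0.23148592, -0.97282228]]), array([355.01041372,  65.30884059, 921.19370411]))
side (np.float64(462.1486408365695), 320.8685419762723, 239.78438245345595, array([[-0.99237048, -0.05985494,  0.10778787],
       [-0.12299521,  0.54120376, -0.83184774],
       [-0.008545  , -0.83875853, -0.54443651]]), array([451.65812894, 741.91546549, 531.60867935]))
0.1 [[-9.55969994e-01  2.93463432e-01 -7.64555186e-04]
 [ 2.93464339e-01  9.55968494e-01 -1.70889651e-03]
 [ 2.29392033e-04 -1.85802347e-03 -9.99998248e-01]] 85.29301328298706
```

View pics/top1.png

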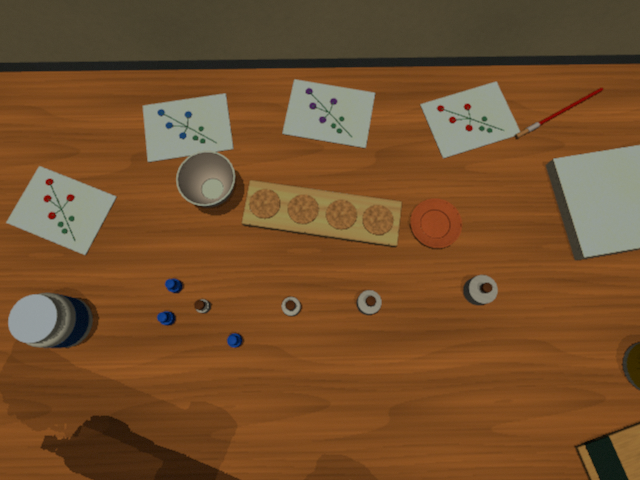

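View pics/side1.png

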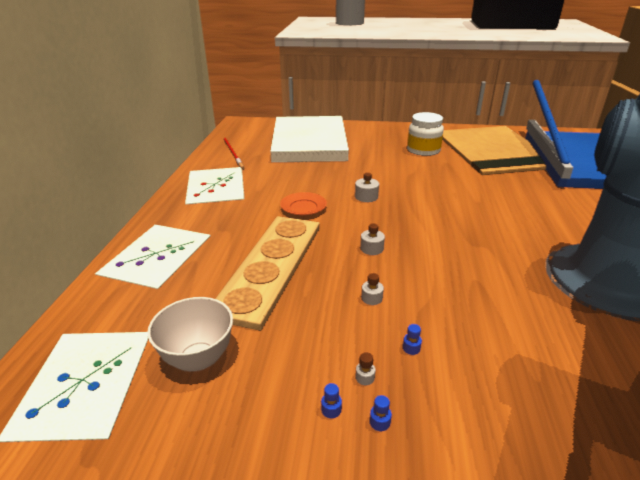

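The bowl is at the left (207,180) and the saucer at the right (436,223), so the smallest goes on pad_a. Top-view candidates for the weights:
- Blue look-alikes, which I leave alone: (174,285), (166,318) and (235,341).
- Steel: small (202,306), medium (291,306), large (370,302) and largest (482,290).

I'll check these in an enlarged crop.

```bash
python3 - <<'E'
import cv2,numpy as np
a=cv2.imread("pics/top1.png")
k=lambda u,v,w,h,s:cv2.resize(a[v:v+h,u:u+w],None,fx=s,fy=s,interpolation=cv2.INTER_CUBIC)
# weights: 4 tiles 100x? : each 50x37 px x8
t=[k(u-25,v-18,50,37,8) for u,v in((202,306),(291,306),(370,302),(482,290))]
cv2.imwrite("pics/w.png",np.vstack([np.hstack(t[:2]),np.hstack(t[2:])]))
cv2.imwrite("pics/p.png",k(240,175,165,75,4.8))
E
```

```text
(no output)
```

View pics/w.png

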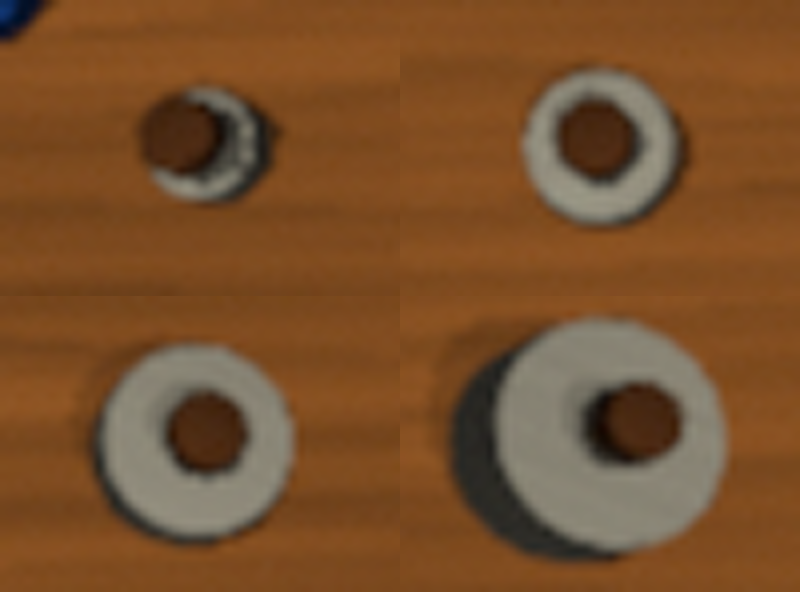

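View pics/p.png

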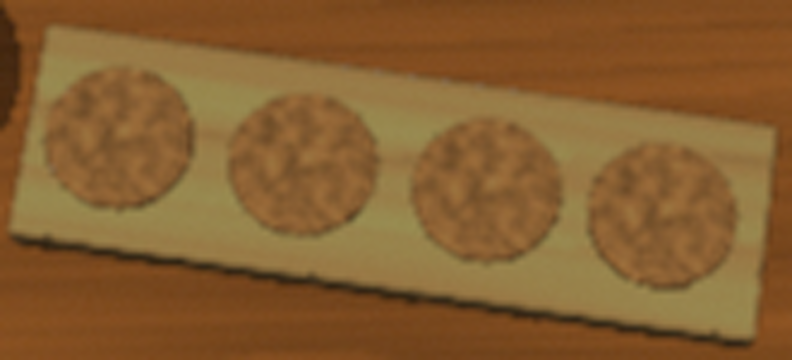

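The crop shows a steel body and brown knob on each chosen weight, so none of them is blue. The pads are clear as well. Next I compute positions from knob tops, steel tops and pad tops.

```bash
python3 - <<'E'
from h import *
np.set_printoptions(precision=1,suppress=True)
T={'small':((177,288),(180,135),(208,144),20),'medium':((266,288),(197,140),(200,147),26),'large':((345,284),(207,136),(197,145),32),'largest':((457,272),(238,128),(211,138),38)}
for n,(o,k,s,h) in T.items():
    f=lambda q,z:pt("top1",o[0]+q[0]/8-.44,o[1]+q[1]/8-.44,z)
    print(n,f(k,h+24),f(s,h))
P=[pt("top1",240+x/4.8-.4,175+y/4.8-.4,22) for x,y in((119,138),(303,165),(486,190),(662,215))]
for p in P:print("pad",p)
for a,b in zip(P,P[1:]):print(np.linalg.norm(a-b))
print("bowl rim",pt("top1",206,179,70),"saucer",pt("top1",436,223,16))
print(robot.tcp_to_tips)
def aim(x,y):
    s=robot.state();R=np.array(s["tcp_rot"]);return R.T@(np.array([x,y,0])-s["tool_pos"])
print(aim(*pt("top1",199.1,304.4,44)[:2]))
E
```

```text
small [446.3 287.1  44. ] [446.4 286.   20. ]
medium [441.3 108.9  50. ] [441.9 109.4  26. ]
large [446.6 -46.5  56. ] [446.9 -47.1  32. ]
largest [ 467.1 -271.4   62. ] [ 467.8 -273.8   38. ]
pad [659.  163.7  22. ]
pad [645.2  82.9  22. ]
pad [632.4   2.9  22. ]
pad [619.8 -73.7  22. ]
82.01287585823091
81.04101679245238
77.63505024235273
bowl rim [696.6 277.1  70. ] saucer [ 611.5 -197.7   16. ]
17.0
[-342.6 -168.7  247.7]
```

```bash
python3 -m inch '[[[-34.3,-16.9,10],-17.06,4.5],[[-34.3,-16.9,10],-17.06,4.5],[[-34.3,-16.9,10],-17.06,4.5],[[-34.3,-16.9,10],-17.06,4.5],[[-34.3,-16.9,10],-17.06,4.5],[[-34.3,-16.9,10],-17.06,4.5],[[-34.3,-16.9,10],-17.06,4.5],[[-34.3,-16.9,10],-17.06,4.5],[[-34.3,-16.9,10],-17.06,4.5],[[-34.3,-16.9,10],-17.06,4.5]]' 60
python3 - <<'E'
from h import *
save("wrist","wr1");s=robot.state();print(s["tool_pos"],s["tcp_rot"],robot.tcp_to_tips)
print(px("wr1",[446.3,287,44]))
E
```

```text
time: 1.35
tool_pos: [446.3, 288.5, 148.6]
tcp_rot: [[-1.0, -0.002, 0.0], [-0.002, 1.0, 0.0], [-0.0, 0.0, -1.0]]
ft_force: [-1.0, -0.1, -0.9]
width: 44.9
finger_force: 0.0
[446.3611124  288.46200357 148.6560862 ] [[-9.99998259e-01 -1.84099327e-03  3.03313909e-04]
 [-1.84087364e-03  9.99998228e-01  3.94211525e-04]
 [-3.04039112e-04  3.93652477e-04 -9.99999876e-01]] 17.0
[318.71618407 252.03282038]
```

View pics/wr1.png

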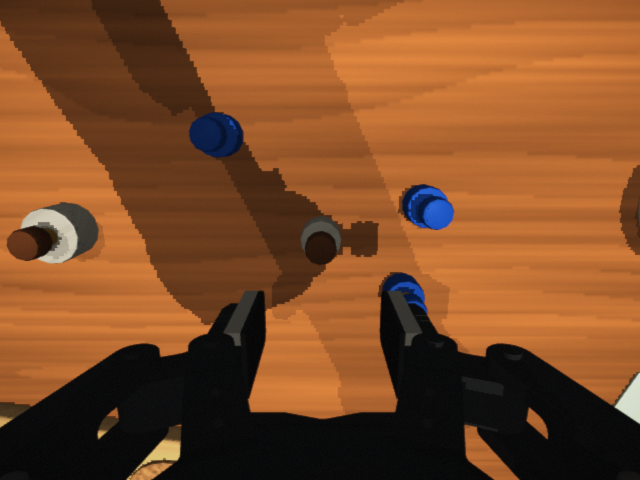

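The steel small weight's knob sits at (320,250), and I predicted (319,252), so the calibration agrees. The nearest blue one, at (405,290), is clear of the finger. Descend and grip.

```bash
python3 -m inch '[[[0,-0.15,4],0,4.5],[[0,-0.15,8],0,4.5],[[0,-0.15,10.5],0,4.5],[[0,-0.15,10.85],0,4.5],[[0,-0.15,10.85],0,4.5],[[0,-0.15,10.85],0,1],[[0,-0.15,10.85],0,1],[[0,-0.15,10.85],0,1],[[0,-0.15,10.85],0,1],[[0,-0.15,10.85],0,1]]' 60
```

```text
time: 2.65
tool_pos: [448.3, 286.8, 41.3]
tcp_rot: [[-1.0, 0.0, 0.003], [0.0, 1.0, 0.002], [-0.003, 0.002, -1.0]]
ft_force: [-0.6, 0.3, 7.2]
width: 17.1
finger_force: 58.4
```

```bash
python3 - <<'E'
from h import *
a=save("wrist","wr2")[0];s=robot.state();print(s["tool_pos"],s["width"],px("wr2",[446.3,287,44]))
b=save("side","s2")[0]; u,v=px("s2",[446,287,40]);print(u,v);u,v=int(u),int(v)
c=lambda i,u,v:cv2.resize(i[v-50:v+50,u-66:u+66],(396,300),interpolation=cv2.INTER_CUBIC)
cv2.imwrite("pics/g.png",np.hstack([cv2.resize(a[140:440,120:520],(400,300)),c(b,u,v)])[:,:,::-1])
E
```

```text
[448.26130242 286.81220833  41.34716994] 17.443571607744 [320.87445884 332.22292904]
367.9584699078705 358.9821702736069
```

View pics/g.png

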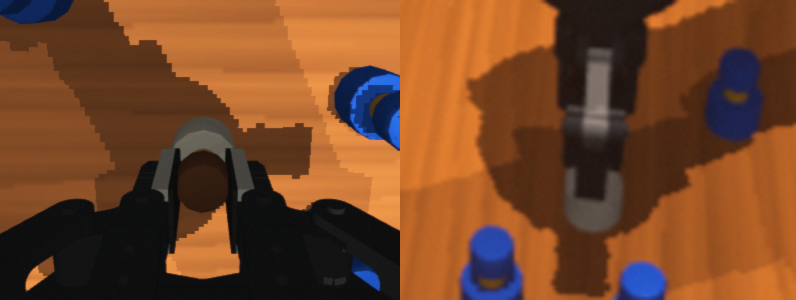

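```bash
python3 -m inch '[[[0,0,-1],0,1],[[0,0,-3],0,1],[[0,0,-6],0,1],[[-3,-1.7,-8],0,1],[[-7,-4,-8],0,1],[[-11,-6.4,-8],0,1],[[-15,-8.7,-8],0,1],[[-19,-11,-8],0,1],[[-21.3,-12.3,-7],0,1],[[-21.3,-12.3,-6],0,1]]' 60
python3 - <<'E'
from h import *
a=save("wrist","wr3")[0];b=save("top","t3")[0];s=robot.state();print(s["tool_pos"],s["width"],s["finger_force"],s["ft_force"],px("wr3",[659,163.7,22]))
u,v=map(int,px("t3",[640,140,60]))
print(u,v);cv2.imwrite("pics/g3.png",np.hstack([cv2.resize(a[100:480],(400,300))[:,:,::-1],cv2.resize(b[v-45:v+45,u-60:u+60],(400,300),interpolation=cv2.INTER_CUBIC)[:,:,::-1]]))
E
```

```text
time: 4.0
tool_pos: [661.6, 161.5, 99.5]
tcp_rot: [[-1.0, 0.003, 0.001], [0.003, 1.0, -0.0], [-0.001, -0.0, -1.0]]
ft_force: [-0.2, 0.3, -0.7]
width: 17.5
finger_force: 58.7
[658.14484003 162.90644176  98.03688339] 17.860653402875293 58.737797141075134 [-0.17551605  0.71198041 -1.19469719] [325.06774407 261.00572789]
274 206
```

View pics/g3.png

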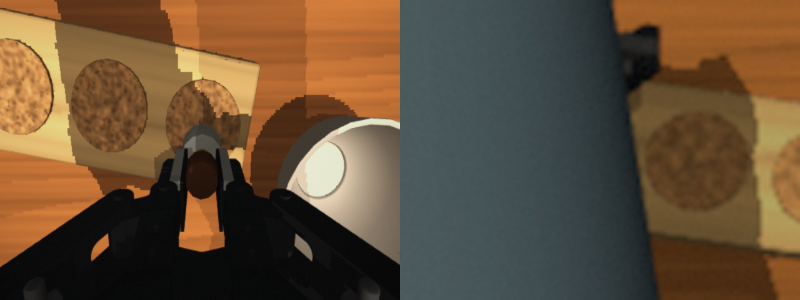

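Weight held, with pad_b at full-frame px (173,233) and pad_a about (326,257). I'll lower to a hair above the cork.

```bash
python3 -m inch '[[[0,0,1],0,1],[[0,0,2],0,1],[[0,0,3],0,1],[[0,0,3.4],0,1],[[0,0,3.4],0,1],[[0,0,3.4],0,1],[[0,0,3.4],0,1],[[0,0,3.4],0,1],[[0,0,3.4],0,1],[[0,0,3.4],0,1]]' 60
python3 - <<'E'
from h import *
print(pt("wr3",173,233,22),pt("wr3",326,257,22))
a=save("wrist","wr4")[0];s=robot.state();print(s["tool_pos"],s["width"],s["ft_force"],px("wr4",[659,163.7,22]))
cv2.imwrite("pics/g4.png",a[:,:,::-1])
E
```

```text
time: 5.35
tool_pos: [660.0, 163.0, 65.8]
tcp_rot: [[-1.0, 0.0, 0.0], [0.0, 1.0, 0.0], [-0.0, 0.0, -1.0]]
ft_force: [0.5, 0.3, -2.4]
width: 17.7
finger_force: 58.7
[643.07559703  82.55110101  22.        ] [656.7258782  164.20953772  22.        ]
[660.05144936 163.03211748  65.83086571] 17.813580042930106 [-0.16672706 -0.41747232 -0.64726722] [322.2521943  286.19881213]
```

View pics/g4.png

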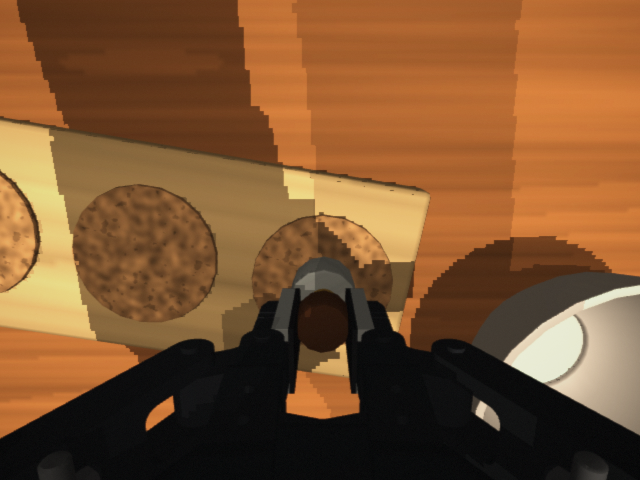

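pad_b at (145,253), pad_a at (322,284), and the weight's steel front edge at (324,257).

```bash
python3 - <<'E'
from h import *
print(pt("wr4",145,253,22),pt("wr4",322,284,22),px("wr4",[646,163,44]),px("wr4",[660,163,68]),pt("wr4",324,257,44.5))
E
```

```text
[642.97616724  83.76036874  22.        ] [657.92031258 163.58479057  22.        ] [320.45079734 275.49267721] [320.21222611 336.56890955] [638.15989339 164.41056134  44.5       ]
```

```bash
python3 - <<'E'
from h import *
a=cv2.imread("pics/wr4.png")[230:370,240:400]
cv2.imwrite("pics/g5.png",np.clip(cv2.resize(a,(640,560),interpolation=cv2.INTER_CUBIC)*1.6,0,255))
d=np.load("pics/wr4.npz");print(d["f"],d["t"],d["R"])
E
```

```text
389.39849723115685 [594.14338212 163.80292791 190.75216791] [[ 8.78492880e-04  9.66313678e-01  2.57365702e-01]
 [ 9.99999613e-01 -8.61260247e-04 -1.79685883e-04]
 [ 4.80259213e-05  2.57365760e-01 -9.66314060e-01]][ WARN:0@0.576] global loadsave.cpp:1063 imwrite_ Unsupported depth image for selected encoder is fallbacked to CV_8U.
```

View pics/g5.png

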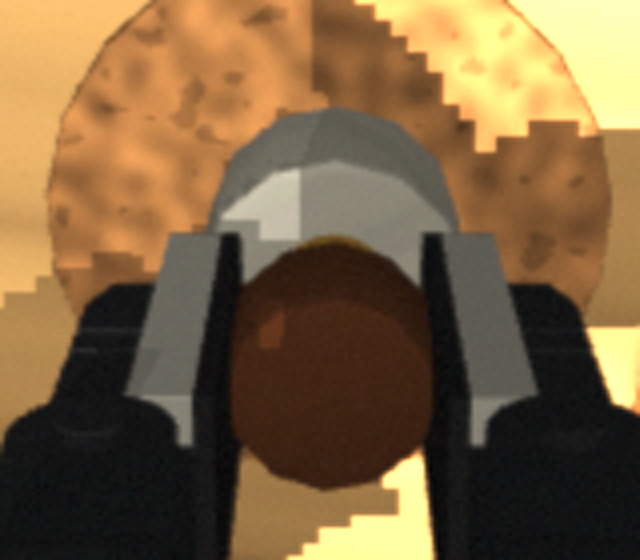

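The crop shows the weight upright: bottom rim front at (323,257), top rim front at (324,270) and knob top at (323,329). That puts the axis at about (658,164), over the pad centre. Set it down, release and rise.

```bash
python3 -m inch '[[[0,0,0.1],0,1],[[0,0,0.2],0,1],[[0,0,0.28],0,1],[[0,0,0.3],0,1],[[0,0,0.3],0,1],[[0,0,0.3],0,1],[[0,0,0.3],0,1],[[0,0,0.3],0,1],[[0,0,0.3],0,1],[[0,0,0.3],0,1]]' 60
```

```text
time: 6.65
tool_pos: [660.2, 163.0, 63.4]
tcp_rot: [[-1.0, 0.0, 0.001], [0.0, 1.0, 0.0], [-0.001, 0.0, -1.0]]
ft_force: [-2.5, -0.8, 5.5]
width: 17.2
finger_force: 59.1
```

```bash
python3 -m inch '[[[0,0,0],0,4],[[0,0,0],0,4],[[0,0,-1],0,4],[[0,0,-5],0,4.5],[[2,-0.5,-9],0,4.5],[[7,-1.8,-9],0,4.5],[[12,-3,-9],0,4.5],[[17,-4.2,-9],0,4.5],[[21.8,-5.4,-8],0,4.5],[[21.8,-5.4,-7.7],0,4.5]]' 60
python3 - <<'E'
from h import *
a=save("wrist","wr6")[0];s=robot.state();print(s["tool_pos"],px("wr6",[441.6,109.2,50]))
b=save("top","t6")[0];u,v=264,202
cv2.imwrite("pics/g6.png",np.hstack([a[90:390,120:520],cv2.resize(b[v-45:v+45,u-60:u+60],(400,300),interpolation=cv2.INTER_CUBIC)])[:,:,::-1])
print(px("t6",[659,163.7,66]))
E
```

```text
time: 7.9
tool_pos: [435.3, 108.2, 138.3]
tcp_rot: [[-1.0, 0.0, -0.008], [0.0, 1.0, -0.001], [0.008, -0.001, -1.0]]
ft_force: [0.6, -0.1, -0.2]
width: 45.1
finger_force: 0.0
[439.26298673 108.70944975 139.21707171] [322.92765395 271.45508412]
[262.07932229 196.38774216]
```

View pics/g6.png

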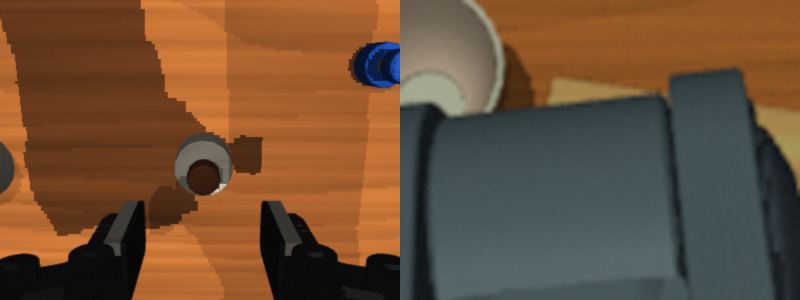

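Medium knob at (324,268), and I predicted (323,271). Descend and grip.

```bash
python3 -m inch '[[[0.1,0,3],0,4.5],[[0.1,0,6],0,4.5],[[0.1,0,8.5],0,4.5],[[0.1,0,9.2],0,4.5],[[0.1,0,9.25],0,4.5],[[0.1,0,9.25],0,1],[[0.1,0,9.25],0,1],[[0.1,0,9.25],0,1],[[0.1,0,9.25],0,1],[[0.1,0,9.25],0,1]]' 70
```

```text
time: 9.25
tool_pos: [442.4, 109.0, 48.5]
tcp_rot: [[-1.0, 0.0, 0.003], [0.0, 1.0, 0.0], [-0.003, 0.0, -1.0]]
ft_force: [-0.7, -1.4, 5.7]
width: 17.4
finger_force: 68.3
```

```bash
python3 -m inch '[[[0,0,-1],0,1],[[0,0,-3],0,1],[[0,0,-6],0,1],[[-3,-0.3,-7.5],0,1],[[-7,-0.9,-7.5],0,1],[[-11,-1.4,-7.5],0,1],[[-15,-1.9,-7.5],0,1],[[-18.5,-2.4,-7],0,1],[[-20.4,-2.6,-6],0,1],[[-20.4,-2.6,-5],0,1]]' 70
python3 -m inch '[[[0,0,1],0,1],[[0,0,1.8],0,1],[[0,0,2.2],0,1],[[0,0,2.3],0,1],[[0,0,2.3],0,1],[[0,0,2.3],0,1],[[0,0,2.3],0,1],[[0,0,2.3],0,1],[[0,0,2.3],0,1],[[0,0,2.3],0,1]]' 70
cat > look.py <<'E'
from h import *
import sys
n=sys.argv[1];h=float(sys.argv[2]);r=float(sys.argv[3])
a=save("wrist",n)[0];s=robot.state();p=np.array(s["tool_pos"]);print(p,s["ft_force"],s["width"])
zb=p[2]-h-float(sys.argv[4])
print("pred steel-top front",px(n,[p[0]-r,p[1],zb+h]),"knobtop",px(n,[p[0],p[1],zb+h+24]))
c=cv2.resize(a[180:360,80:400],(800,450),interpolation=cv2.INTER_CUBIC).astype(float)
cv2.imwrite("pics/"+n+"c.png",np.clip(c*1.5,0,255).astype(np.uint8)[:,:,::-1])
E
python3 look.py wr7 26 19 22.5
```

```text
time: 10.5
tool_pos: [645.9, 82.8, 96.7]
tcp_rot: [[-1.0, 0.001, 0.0], [0.001, 1.0, 0.0], [-0.0, 0.0, -1.0]]
ft_force: [-0.3, -0.5, -2.9]
width: 17.1
finger_force: 68.7
time: 11.75
tool_pos: [645.0, 83.0, 74.3]
tcp_rot: [[-1.0, 0.0, 0.0], [0.0, 1.0, 0.0], [-0.0, 0.0, -1.0]]
ft_force: [-0.8, 0.3, -2.5]
width: 17.2
finger_force: 68.7
[644.99716481  83.02137476  74.26711149] [ 0.13416011 -0.27658348 -1.74105913] 17.210676855669952
pred steel-top front [320.53583677 263.0032977 ] knobtop [320.33898948 335.62136818]
```

View pics/wr7c.png

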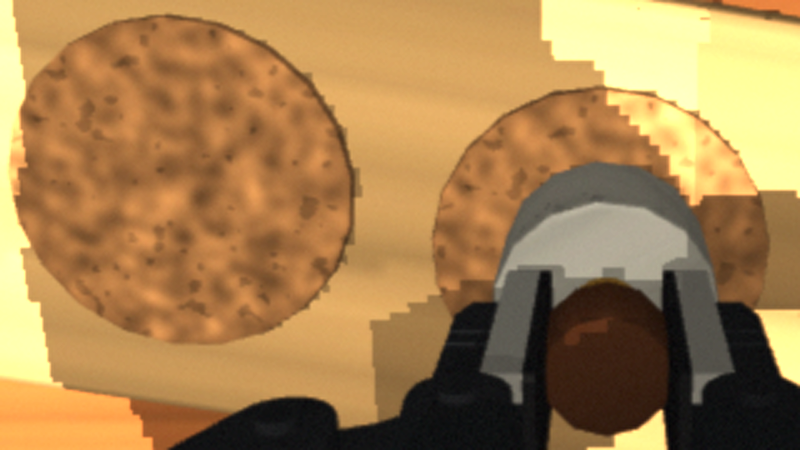

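```bash
python3 - <<'E'
from h import *
print(pt("wr7",153.4,252,22),pt("wr7",320.2,280.4,22),pt("wr7",320.0,261.2,51.8))
E
```

```text
[629.92756382   3.76452283  22.        ] [644.259114   82.6865099  22.       ] [625.23758139  82.81077793  51.8       ]
```

```bash
python3 -m inch '[[[0,0,0.15],0,1],[[0,0,0.3],0,1],[[0,0,0.4],0,1],[[0,0,0.42],0,1],[[0,0,0.42],0,1],[[0,0,0.42],0,1],[[0,0,0.42],0,1],[[0,0,0.42],0,1],[[0,0,0.42],0,1],[[0,0,0.42],0,1]]' 70
python3 -m inch '[[[0,0,0],0,4],[[0,0,0],0,4],[[0,0,-1],0,4],[[0,0,-5],0,4.5],[[2,-1,-9],0,4.5],[[6,-4,-9],0,4.5],[[10,-7,-9],0,4.5],[[14,-10,-9],0,4.5],[[18,-12.5,-9],0,4.5],[[19.9,-13,-8],0,4.5]]' 70
python3 - <<'E'
from h import *
save("top","t8")
a=save("wrist","wr8")[0];s=robot.state();print(s["tool_pos"],px("wr8",[446.3,-46.8,56]))
# knob blob near prediction
u,v=map(int,px("wr8",[446.3,-46.8,56]));c=a[v-45:v+45,u-45:u+45].astype(int)
m=((c.max(2)-c.min(2))<22)&(c.max(2)>70)
n,l,st,ce=cv2.connectedComponentsWithStats(m.astype(np.uint8));i=1+st[1:,4].argmax();print(st[i]+[u-45,v-45,0,0,0])
print(px("wr8",[446.3,-46.8,32]),px("wr8",[446.3-24,-46.8,32]),px("wr8",[446.3,-22.8,32]))
E
```

```text
time: 13.05
tool_pos: [645.2, 83.0, 70.6]
tcp_rot: [[-1.0, 0.0, 0.001], [0.0, 1.0, 0.0], [-0.001, 0.0, -1.0]]
ft_force: [-2.3, -0.3, 5.7]
width: 17.5
finger_force: 69.1
time: 14.3
tool_pos: [444.8, -48.2, 151.2]
tcp_rot: [[-1.0, 0.002, 0.002], [0.002, 1.0, -0.001], [-0.002, -0.001, -1.0]]
ft_force: [0.5, 0.5, -0.4]
width: 45.0
finger_force: 0.0
[443.54713243 -47.15788623 149.88208674] [322.70377127 264.93815121]
[ 286  219   72   68 2585]
[322.67761043 253.64328532] [322.57098212 217.166614  ] [359.71323656 253.53737513]
```

The measured steel disc matches the prediction within 1 mm. Grip the large weight.

```bash
python3 -m inch '[[[0,0,3],0,4.5],[[0,0,6],0,4.5],[[0,0,9],0,4.5],[[0,0,9.65],0,4.5],[[0,0,9.7],0,4.5],[[0,0,9.7],0,1],[[0,0,9.7],0,1],[[0,0,9.7],0,1],[[0,0,9.7],0,1],[[0,0,9.7],0,1]]' 90
```

```text
time: 15.65
tool_pos: [447.5, -47.6, 54.5]
tcp_rot: [[-1.0, 0.0, 0.003], [0.0, 1.0, -0.001], [-0.003, -0.001, -1.0]]
ft_force: [-1.0, -1.1, 6.0]
width: 16.7
finger_force: 87.8
```

```bash
python3 -m inch '[[[0,0,-1],0,1],[[0,0,-3],0,1],[[0,0,-6],0,1],[[-2.5,0.7,-7.5],0,1],[[-6,1.6,-7.5],0,1],[[-10,2.7,-7.5],0,1],[[-14,3.8,-7.5],0,1],[[-17,4.6,-7],0,1],[[-18.6,5,-6],0,1],[[-18.6,5,-5],0,1]]' 90
python3 -m inch '[[[0,0,1],0,1],[[0,0,1.8],0,1],[[0,0,2.2],0,1],[[0,0,2.3],0,1],[[0,0,2.3],0,1],[[0,0,2.3],0,1],[[0,0,2.3],0,1],[[0,0,2.3],0,1],[[0,0,2.3],0,1],[[0,0,2.3],0,1]]' 90
python3 look.py wr9 32 24 22.5
```

```text
time: 16.9
tool_pos: [632.3, 3.5, 102.2]
tcp_rot: [[-1.0, -0.001, -0.001], [-0.001, 1.0, 0.0], [0.001, 0.0, -1.0]]
ft_force: [0.5, -0.5, -4.9]
width: 16.8
finger_force: 88.4
time: 18.15
tool_pos: [632.0, 3.0, 80.1]
tcp_rot: [[-1.0, 0.0, 0.0], [0.0, 1.0, 0.0], [-0.0, 0.0, -1.0]]
ft_force: [0.4, -0.2, -4.0]
width: 16.6
finger_force: 88.4
[632.00760913   3.03680603  80.0661978 ] [ 0.41744624  0.18738425 -4.14873986] 16.572145696599392
pred steel-top front [320.47942342 250.92435345] knobtop [320.3019734  335.66394987]
```

View pics/wr9c.png

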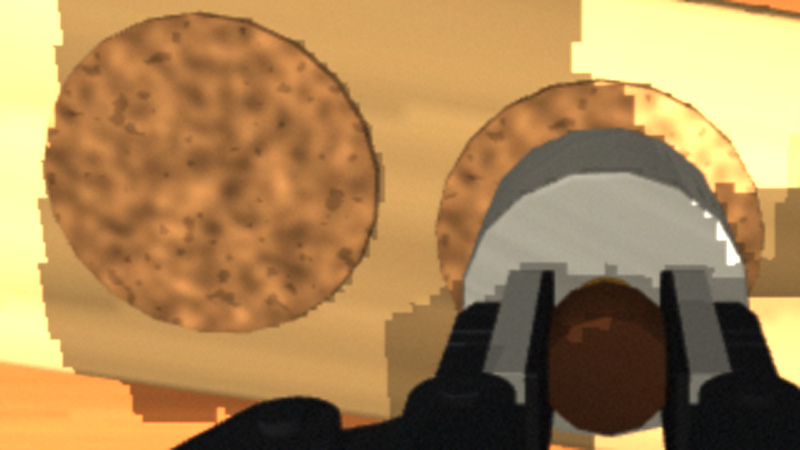

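```bash
python3 - <<'E'
from h import *
print(pt("wr9",165,249,22),pt("wr9",320,275.4,22),pt("wr9",322.4,249.2,57.6)+[24,0,0])
E
```

```text
[617.06825502 -72.99907504  22.        ] [630.74754076   2.58506414  22.        ] [631.29425751   3.79325501  57.6       ]
```

```bash
python3 -m inch '[[[0.05,-0.1,0.1],0,1],[[0.05,-0.1,0.25],0,1],[[0.05,-0.1,0.36],0,1],[[0.05,-0.1,0.4],0,1],[[0.05,-0.1,0.4],0,1],[[0.05,-0.1,0.4],0,1],[[0.05,-0.1,0.4],0,1],[[0.05,-0.1,0.4],0,1],[[0.05,-0.1,0.4],0,1],[[0.05,-0.1,0.4],0,1]]' 90
python3 -m inch '[[[0,0,0],0,4],[[0,0,0],0,4],[[0,0,-1],0,4],[[0,0,-5],0,4.5],[[2,-2,-9],0,4.5],[[5,-7,-9],0,4.5],[[8,-12,-9],0,4.5],[[11,-17,-9],0,4.5],[[14,-22,-9],0,4.5],[[16.4,-26.5,-8],0,4.5]]' 90
python3 -m inch '[[[0,-0.9,0],0,4.5],[[0,-0.9,0],0,4.5],[[0,-0.9,0],0,4.5],[[0,-0.9,0],0,4.5],[[0,-0.9,0],0,4.5],[[0,-0.9,0],0,4.5],[[0,-0.9,0],0,4.5],[[0,-0.9,0],0,4.5],[[0,-0.9,0],0,4.5],[[0,-0.9,0],0,4.5]]' 90
python3 - <<'E'
from h import *
save("top","t10")
a=save("wrist","wr10")[0];s=robot.state();print(s["tool_pos"])
X,Y=467.4,-272.5
u,v=map(int,px("wr10",[X,Y,50]));c=a[v-60:v+60,u-60:u+60].astype(int)
m=((c.max(2)-c.min(2))<22)&(c.max(2)>90)
n,l,st,ce=cv2.connectedComponentsWithStats(m.astype(np.uint8));i=1+st[1:,4].argmax();print(st[i]+[u-60,v-60,0,0,0])
print(px("wr10",[X,Y,38]),px("wr10",[X-29,Y,38]),px("wr10",[X,Y+29,38]))
E
```

```text
time: 19.45
tool_pos: [631.7, 2.0, 76.6]
tcp_rot: [[-1.0, 0.0, 0.001], [0.0, 1.0, -0.0], [-0.001, -0.0, -1.0]]
ft_force: [-3.5, -0.1, 5.3]
width: 16.4
finger_force: 89.3
time: 20.7
tool_pos: [467.3, -265.2, 157.7]
tcp_rot: [[-1.0, 0.001, 0.003], [0.001, 1.0, -0.002], [-0.003, -0.002, -1.0]]
ft_force: [0.5, -0.5, -0.6]
width: 44.9
finger_force: 0.0
time: 21.95
tool_pos: [467.5, -272.0, 156.1]
tcp_rot: [[-1.0, 0.0, 0.0], [0.0, 1.0, 0.0], [-0.0, 0.0, -1.0]]
ft_force: [0.4, -0.6, -1.5]
width: 44.8
finger_force: 0.0
[ 467.50064224 -271.99924998  156.07022279]
[ 275  202   87   78 3790]
[320.4839414  246.11797101] [320.38231112 201.49739953] [365.34128535 246.07629078]
```

```bash
python3 -m inch '[[[0,-0.1,3],0,4.5],[[0,-0.1,6],0,4.5],[[0,-0.1,9],0,4.5],[[0,-0.1,9.65],0,4.5],[[0,-0.1,9.7],0,4.5],[[0,-0.1,9.7],0,1],[[0,-0.1,9.7],0,1],[[0,-0.1,9.7],0,1],[[0,-0.1,9.7],0,1],[[0,-0.1,9.7],0,1]]' 115
```

```text
time: 23.3
tool_pos: [468.6, -274.4, 60.7]
tcp_rot: [[-1.0, 0.0, 0.002], [0.0, 1.0, -0.003], [-0.002, -0.003, -1.0]]
ft_force: [-0.9, -1.8, 6.1]
width: 15.8
finger_force: 112.4
```

```bash
python3 -m inch '[[[0,0,-1],0,1],[[0,0,-3],0,1],[[0,0,-5.5],0,1],[[-2,2.7,-7.5],0,1],[[-4.5,6,-7.5],0,1],[[-7.5,10,-7.5],0,1],[[-10.5,14,-7.5],0,1],[[-13,17.5,-7.5],0,1],[[-15,19.8,-7],0,1],[[-15.1,20,-6],0,1]]' 115
python3 -m inch '[[[0,0,1],0,1],[[0,0,2],0,1],[[0,0,2.8],0,1],[[0,0,3.2],0,1],[[0,0,3.3],0,1],[[0,0,3.3],0,1],[[0,0,3.3],0,1],[[0,0,3.3],0,1],[[0,0,3.3],0,1],[[0,0,3.3],0,1]]' 115
sed -i 's/80:400/160:480/' look.py; python3 look.py wr11 38 29 22.7
```

```text
time: 24.55
tool_pos: [618.9, -70.3, 118.0]
tcp_rot: [[-1.0, -0.003, -0.001], [-0.003, 1.0, 0.002], [0.001, 0.002, -1.0]]
ft_force: [0.1, -1.1, -7.7]
width: 15.6
finger_force: 113.3
time: 25.8
tool_pos: [618.6, -72.9, 86.1]
tcp_rot: [[-1.0, -0.0, 0.0], [-0.0, 1.0, 0.0], [-0.0, 0.0, -1.0]]
ft_force: [0.1, 0.1, -7.2]
width: 15.8
finger_force: 113.3
[618.51571264 -72.94318617  86.10569435] [ 1.143742   -0.55958279 -8.2806293 ] 15.486376141802424
pred steel-top front [320.46793704 238.40553   ] knobtop [320.30875848 335.31658665]
```

View pics/wr11c.png

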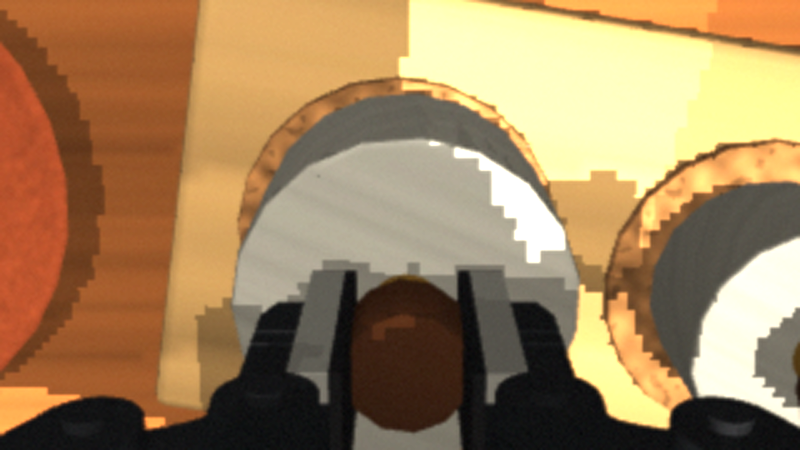

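```bash
python3 - <<'E'
from h import *
print("pad",pt("wr11",319.5,210.8,22)+[33,0,0],"L",pt("wr11",160+238/2.5,180+225/2.5,22),"steeltop",pt("wr11",323,235.2,63.4)+[29,0,0],"bot",pt("wr11",323,180+95/2.5,25.4)+[29,0,0])
E
```

```text
pad [618.88110071 -73.60866316  22.        ] L [ 616.47685018 -106.5694191    22.        ] steeltop [617.22980863 -71.9533321   63.4       ] bot [617.81418833 -71.8960109   25.4       ]
```

The largest weight sits about 1 mm short in x and 1.5 mm too far in +y on pad_d. Correct that, set it down, release and retreat.

```bash
python3 -m inch '[[[-0.1,-0.15,0],0,1],[[-0.1,-0.15,0.1],0,1],[[-0.1,-0.15,0.25],0,1],[[-0.1,-0.15,0.34],0,1],[[-0.1,-0.15,0.38],0,1],[[-0.1,-0.15,0.38],0,1],[[-0.1,-0.15,0.38],0,1],[[-0.1,-0.15,0.38],0,1],[[-0.1,-0.15,0.38],0,1],[[-0.1,-0.15,0.38],0,1]]' 115
python3 -m inch '[[[0,0,0],0,4],[[0,0,0],0,4],[[0,0,-1],0,4],[[0,0,-5],0,4.5],[[2,-2,-9],0,4.5],[[6,-7,-12],0,4.5],[[10,-12,-12],0,4.5],[[14,-17,-12],0,4.5],[[17,-22,-12],0,4.5],[[17,-24,-12],0,4.5]]' 90
python3 - <<'E'
from h import *
b=save("top","t12")[0];c=save("side","s12")[0]
cv2.imwrite("pics/fin.png",np.vstack([cv2.resize(b[150:260,160:480],(800,275),interpolation=cv2.INTER_CUBIC),cv2.resize(c[180:390,100:440],(490,303))  if 0 else cv2.copyMakeBorder(cv2.resize(c[180:390,100:440],(490,303)),0,0,0,310,0)])[:,:,::-1])
for p,h in(([657.9,163.6],66),([644.3,82.8],72),([631,2.7],78),([618.5,-73.5],84)):
    k=px("t12",p+[h]);q=px("t12",p+[h-24]);f=lambda q:((q-[160,150]+.5)*2.5-.5).round(1);print(f(k),f(q))
E
```

```text
time: 27.1
tool_pos: [619.7, -74.6, 82.9]
tcp_rot: [[-1.0, 0.0, 0.001], [0.0, 1.0, -0.0], [-0.001, -0.0, -1.0]]
ft_force: [-3.8, -0.2, 5.5]
width: 15.9
finger_force: 114.7
time: 28.35
tool_pos: [447.7, -317.1, 203.5]
tcp_rot: [[-1.0, 0.004, 0.001], [0.004, 1.0, -0.001], [-0.001, -0.001, -1.0]]
ft_force: [-0.4, 0.4, 0.1]
width: 45.1
finger_force: 0.0
[256.1 118. ] [259.3 127.7]
[356.2 130.1] [356.9 139.5]
[457.4 142. ] [455.5 151.2]
[555.4 153.2] [550.9 162.3]
```

View pics/fin.png

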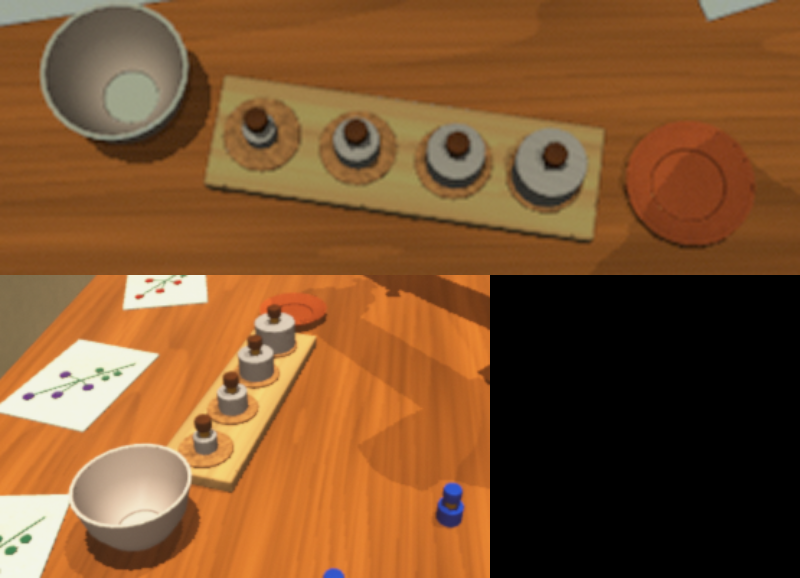

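All four stand upright. The knobs are at (256,119), (356,131), (457,144) and (555,154), matching the pad-centre predictions to within about 2 px in the 2.5x crop, which is roughly 1–2 mm. The bowl and saucer are undisturbed. Handing in.

```bash
python3 -c "
from workcell import robot
print(robot.sign_off())"
```

```text
the job is handed in; nothing more can be done
None
```

The four weights stand upright on the pads, smallest by the bowl to largest by the saucer, each within about 2 mm of its pad centre; the bowl and saucer were not touched, and I handed the job in at about 28 s.

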